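Turn the findings jar to the scanner and hold the enabling lever

TASK

The labelled jar on the scanner's plate faces the wrong way: turn it where it stands so that its paper label squarely faces the scanner's window, and let go of it. Then press the spring-loaded enabling lever down to its middle position, where its arm lies level (released or pushed right down it cuts out, so never push it right down), and finish while still holding it there. Leave everything else on the table where it is.

Things in the scene. Friction and masses are not known exactly. Their poses are not given: they have to be found in the camera images.
- jar_center (a point): Centre (half-way up) of the labelled jar: loose upright glass jar with flat black lid, 85 mm tall, glass 52 mm and lid (top 15 mm) 54 mm in diameter, 0.15 to 0.3 kg, standing in the engraved circle on the scanner's plate. The x axis points out through the middle of the paper label, z up.
- jar: The same jar; origin at the centre of its underside, same axes. The paper label covers about 75 degrees of its side; an 18 mm wide paper seal strip runs from the label up over the lid's edge towards the lid's centre, so the label's side shows from above too. The other, smaller jar has no paper.
- window (a point): Centre of the scanner's window, 50 mm above the table; the face of the scanner's fixed grey head (70 x 110 mm, top 85 mm above the table) is 5 mm behind it, seen from the jar. The x axis points from the engraved circle to the window and on into the head, z up. The jar is right when its own x axis points at this point.
- plate_spot (a point): Centre of the engraved circle (76 mm diameter) on top of the scanner's fixed aluminium plate, 8 mm above the table, 90 mm in front of the window; same axes. The jar starts within about 12 mm of it and must stay within 25 mm. The plate is 120 mm wide and reaches 85 mm from here away from the head.
- pad (a point): The enabling lever's arm with its press pad, hinged on a fixed black box 150 x 70 x 42 mm. Origin: centre of the pad's top face, where to press. Pad black, 50 x 46 mm, 10 mm thick, at the free end of a 26 mm wide steel arm. The x axis runs from the pad along the arm to the hinge, y is parallel to the hinge, z is the pad's upward normal.
- hinge (a point): Middle of the lever's level hinge axis, 85 mm above the table, 105 mm from the pad. At rest the arm slopes up to the pad by 0.25 rad and the pad's centre is 116 mm above the table; in the middle position the arm is level and the pad 90 mm up (pressed 26 mm); right down it slopes 0.25 rad the other way, the pad 64 mm up.
- lever (a joint): Angle of the enabling lever, rad: 0 at rest, 0.25 in the middle position (arm level), 0.5 right down. It springs back when let go. Pushing straight down at the pad's centre, about 2.5 N starts it moving, about 8 N holds it in the middle, about 14 N bottoms it.
- spare_jar: Bystander: smaller jar without paper, 44 mm diameter, 60 mm tall, near the scanner's plate on the side away from the head; origin at the centre of its underside. Leave alone.
- tape_roll: Bystander: wood-brown roll of tape lying flat, 64 mm diameter, 30 mm tall, behind the lever's hinge end; origin at the centre of its underside. Leave alone.
- pencil: Bystander: blue pencil lying on the table, 180 mm long, 8 mm thick; origin at its middle, underneath. Leave alone.
- dish: Bystander: round brass dish, 90 mm diameter, 22 mm tall; origin at the centre of its underside. Leave alone.
- pill_bottle: Bystander: white plastic bottle, 44 mm diameter, 75 mm tall; origin at the centre of its underside. Leave alone.
- ruler: Bystander: steel ruler lying flat, 310 x 30 x 3 mm; origin at its middle, underneath. Leave alone.
- screwdriver: Bystander: screwdriver lying on the table; origin at its middle. Leave alone.
There are look-alikes about, which are no part of the job. Leave any blue look-alike of the jar alone.

How it is judged:
On the way, in this order (a step that is already met when the one before it is completed fails the run):
1. the jar stands on the plate, let go, its label facing the window, the lever not yet pressed (y of window in the frame of jar_center between -0.026 and 0.026 m and x of window in the frame of jar_center above 0.05 m and angle between jar_center's own z axis and vertical below 0.08 rad and horizontal distance between jar_center and plate_spot below 0.025 m and z of jar_center in the frame of plate_spot between 0.039 and 0.046 m and contact force between jar and the fingers below 0.1 N and value of joint lever below 0.05 rad), for 0.2 s.
2. the lever is held in its middle position for one second (value of joint lever between 0.16 and 0.34 rad and (contact force between lever and the fingers above 1.5 N or contact force between lever and the arm above 1.5 N)), for 1 s.
At the end, for the whole second after the job is handed in: The robot still presses the lever (over 1.5 N on its arm or pad) and keeps it at 0.16 to 0.34 rad (level to within 5 degrees); the jar stands upright and released on the plate, within 25 mm of the engraved circle's centre, its label pointing at the window's centre within about 16 degrees (all of step 2 and velocity of joint lever between -0.1 and 0.1 rad/s and y of window in the frame of jar_center between -0.026 and 0.026 m and x of window in the frame of jar_center above 0.05 m and angle between jar_center's own z axis and vertical below 0.08 rad and horizontal distance between jar_center and plate_spot below 0.025 m and z of jar_center in the frame of plate_spot between 0.039 and 0.046 m and contact force between jar and the fingers below 0.1 N); the arm keeps its last pose, push and grip.
It fails at once if the lever is pushed right down (value of joint lever above 0.45 rad).
It fails at once if the labelled jar is tipped over (angle between jar_center's own z axis and vertical above 0.5 rad).
It fails at once if a bystander is moved by more than 30 mm (distance of any of spare_jar, tape_roll, pencil, dish, pill_bottle, ruler, screwdriver from where it was at the start of the episode above 0.03 m).
It also fails if it takes over 56 s, if anything falls off the work surface, if the arm or the gripper's body presses on something with over 40 N, if the wrist force passes 120 N, or if a joint passes its speed limit or range.

ROBOT

A 6-joint arm with a two-finger parallel gripper is mounted at the origin on the work surface. World frame = base frame: x ahead of the robot, y to its left, z up, the work surface at z = 0. Lengths are in m, angles in rad, forces in N, time in s.
With the tool pointing down it reaches from about 0.325 to 0.9 m from the base axis. Payload 3.5 kg.
Tool frame: the origin (TCP) lies at the very end of the fingers, on their centre line; the grasp point (between the pads) lies 19 mm behind it; z points along the fingers, y is the line along which they close (so a half turn about z gives the same grasp; the last joint's range is limited). The gripper opens to 85 mm and grips with 20 to 120 N. Pads are 22 mm wide; open, the fingers measure 114 mm over their backs; the gripper's body (76 mm by 85 mm) begins 54 mm behind the grasp point. The pads swing forward as they close: fully open they stand 13 mm farther back than shut.
Start: joints at [-1.437, 0.276, -0.026, 1.268, 0, 1.467], TCP at [0.147, -0.608, 0.231] pointing down, gripper open.
Joint ranges: [-3.12, 3.12], [-0.85, 1.88], [-1.08, 1.24], [-1.95, 2.15], [-1.57, 1.53], [-3.14, 3.14]. Speed limits (rad/s): [2.57, 2.57, 3.14, 3.14, 3.14, 3.14].

INTERFACE

Orientations are given as a unit quaternion [x, y, z, w].
In Python, from bench import sense, get_image, camera_info, close_job gives the robot as it stands.
- The arm moves only by the shell command python3 -m creep 'ROWS' [FORCE]. ROWS is JSON, a list of rows, each an object of numbers: "hand": the finger opening in m, from 0 to 0.0854; "dx", "dy", "dz": the shift along the world's x, y, z in m; "twist": the turn about the world's z in rad. In form: [{"hand": .., "dx": .., "dy": .., "dz": .., "twist": ..}, ...]. A call has exactly 8 rows; each row shifts and turns the commanded pose from where the row before left it; what a row does not reach is not made up. A row lasts 1/12 s, in which the tool goes at most 41.7 mm and 7.16 degrees, less where a joint would pass 70% of its speed; a pose out of reach is approached as far as the arm can. A call with a gripper value outside its range is refused whole. The fingers move at their own pace and stop on an object; FORCE is the grip in N (left out, the last holds). Time passes only in rows, so rows that do not move let the fingers close, or fill a call up. It gives the time, the measured TCP pose, the force, the opening and the grip force at its end, in the units of the state.
- sense(): the state, without advancing time (a new reading comes with each control period).
- get_image(name): name is "scene" or "top" or "wrist"; returns the picture (400x640x3 uint8, red, green, blue); there is no depth.
- camera_info(name): a dict with "vertical_fov" (degrees; the focal length in pixels is half the picture's height over the tangent of half this angle, whatever the lens; pixels are square), "cx", "cy" (the principal point, pixels), "k1" (the pictures are not rectified: a ray, as slopes to the right and down, at radius r is drawn at 1 + k1 r^2 times it, then the intrinsics apply), "rvec" (rotation vector, rad) and "tvec" (3), from world to camera coordinates, as OpenCV has them; the wrist camera has in their place "mount" (4x4, takes a point from camera to tool coordinates, whose origin is the TCP and whose axes are the flange's). Camera axes: x right, y down, z forward; pixel columns grow to the right and rows downward; lengths in m; the calibration is good to about 2 mm. A picture is of the moment at which its call begins: read the wrist's pose just before it. camera_info takes no time and is no camera call.
- close_job(): hands the job in; it is judged then, once.
The state is a dict: "clock": time; "q": joint angles; "qvel": joint speeds; "joint_torque": joint torques, N m; "tcp_pos": TCP position; "orientation": TCP orientation; "contact_force": force on the tool from outside, world axes, zero at the start; "ft_torque": the same for the moment, N m; "opening": finger opening in m; "gripper_force": force on a finger pad.
Only numpy, scipy, OpenCV 4.12 (cv2) and the standard library are available. Lean on these libraries where they do the work, as an engineer would, in place of code of your own. Each camera call takes 0.05 s, during which the arm holds its last target. There are 200 camera calls.

## Working session

There is one attempt and no reset: what is moved stays moved. The work goes in short steps, Python scripts to look and compute and a shell command to move; the robot and the scene stay as the last step left them, time stands still between calls to the robot, and variables do not carry over. Pictures are saved under pics/ and viewed, at most 10 in all, crops included, and the job is handed in when it is done.

```bash
mkdir -p pics; cat > h.py <<'E'
import numpy as np, cv2
from scipy.spatial.transform import Rotation as R
from bench import sense, get_image, camera_info
def K(c):
    f=200/np.tan(np.radians(c['vertical_fov'])/2)
    return np.array([[f,0,c['cx']],[0,f,c['cy']],[0,0,1.]])
def ext(name,c,s=None):
    if 'rvec' in c:
        Rm=cv2.Rodrigues(np.array(c['rvec'],float))[0]; t=np.array(c['tvec'],float).ravel(); return Rm.T,-Rm.T@t
    s=s or sense(); M=np.array(c['mount']); Rt=R.from_quat(s['orientation']).as_matrix()
    return Rt@M[:3,:3], Rt@M[:3,3]+np.array(s['tcp_pos'])
def ray(name,uv,s=None):
    c=camera_info(name); p=cv2.undistortPoints(np.array([[uv]],float),K(c),np.array([c['k1'],0,0,0.]))[0,0]
    Rm,o=ext(name,c,s); return o,Rm@np.array([p[0],p[1],1])
def atz(name,uv,z,s=None):
    o,d=ray(name,uv,s); return o+d*(z-o[2])/d[2]
def proj(name,P,s=None):
    c=camera_info(name); Rm,o=ext(name,c,s); p=(np.atleast_2d(P)-o)@Rm
    x=p[:,:2]/p[:,2:]; r=(x**2).sum(1,keepdims=True); x=x*(1+c['k1']*r); k=K(c); return x*k[0,0]+k[:2,2]
E
python3 - <<'E'
from h import *
s=sense();print(s)
for n in("scene","top","wrist"):
    im=get_image(n)[:,:,::-1]; cv2.imwrite(f'pics/{n}0.png',im); c=camera_info(n);print(n,ext(n,c,s)[1].round(3),c['vertical_fov'],c['k1'])
E
```

```text
{'clock': 0.0, 'q': array([-1.43739452e+00,  2.77195887e-01, -2.79360411e-02,  1.26800636e+00,
        1.38803530e-05,  1.46738761e+00]), 'qvel': array([ 0.00157402,  0.00124068, -0.00011029, -0.00077772, -0.00022341,
       -0.0003896 ]), 'joint_torque': array([-9.16994723e-04, -4.45509660e+01,  2.95203280e+01,  1.64193433e-02,
        2.90263949e-05,  6.25165754e-06]), 'tcp_pos': array([ 0.1465081 , -0.606755  ,  0.23009469]), 'orientation': array([ 9.92997603e-01,  1.18128700e-01, -1.06205940e-05, -1.17095164e-03]), 'contact_force': array([-0.41839398,  0.73865554, -0.38360549]), 'ft_torque': array([0.02321057, 0.01586251, 0.03932243]), 'gripper_force': 0.0, 'opening': 0.08551280700870408}
scene [1.086 0.65  1.036] 48.812632546418534 0.03559239940330778
top [ 0.367 -0.041  1.499] 50.948181428293566 -0.06751602174469568
wrist [ 0.226 -0.589  0.373] 63.833505712153716 -0.018474633471437383
```

View pics/top0.png

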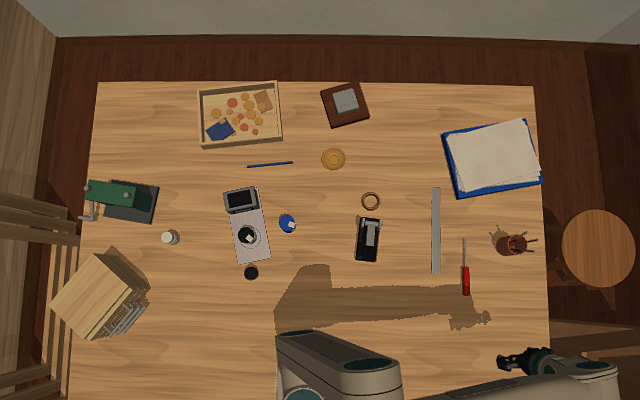

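View pics/scene0.png

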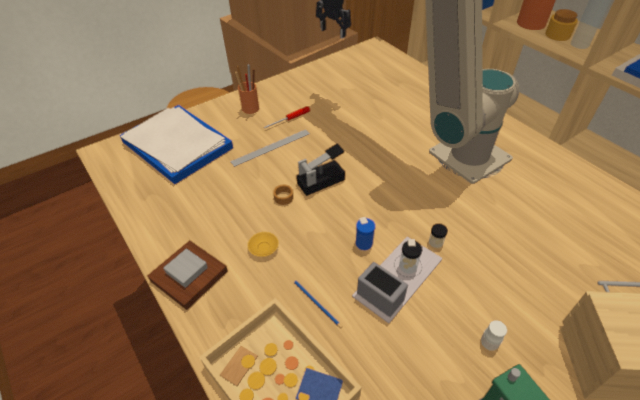

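The top view shows the scanner plate with the jar at about (248,236), its head at (240,199), the spare jar at (251,272), the blue look-alike at (287,223) and the lever at (368,240). The pad is on the near side and the tape roll is at (371,200). I'll enlarge this area.

```bash
python3 - <<'E'
from h import *
a=cv2.imread('pics/top0.png'); 
l=cv2.resize(a[180:285,218:300],None,fx=5,fy=5,interpolation=cv2.INTER_CUBIC)
r=cv2.resize(a[185:270,340:392],None,fx=6,fy=6,interpolation=cv2.INTER_CUBIC)
o=np.zeros((525,740,3),np.uint8); o[:525,:410]=l; o[:510,420:732]=r
cv2.imwrite('pics/c1.png',o)
E
```

```text
(no output)
```

View pics/c1.png

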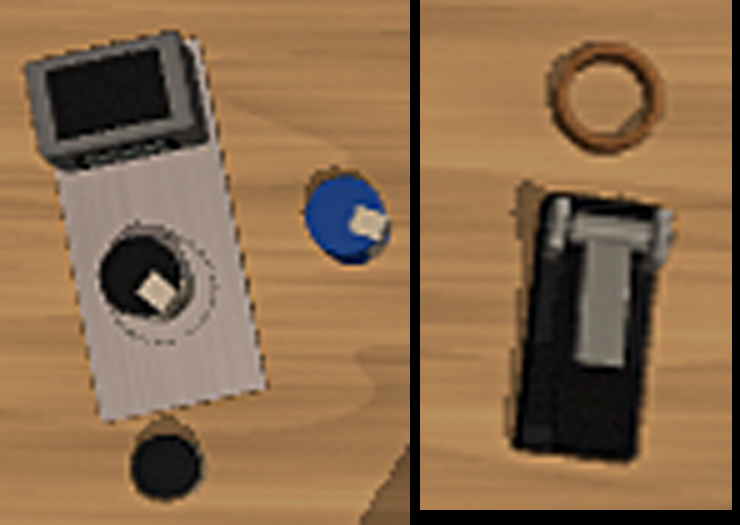

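```bash
python3 - <<'E'
from h import *
L=lambda u,v:(218+(u+.5)/5-.5,180+(v+.5)/5-.5)
Rr=lambda u,v:(340+(u-420+.5)/6-.5,185+(v+.5)/6-.5)
p={n:atz('top',L(*c),z)[:2] for n,c,z in [('nl',(105,421),.008),('nr',(265,387),.008),('ml',(62,175),.008),('circ',(160,284),.008),('lid',(144,278),.093),('strip',(158,294),.093),('spare',(166,467),.06),('blue',(346,220),.085),
 ('headFL',(48,165),.085),('headBL',(26,65),.085),('headBR',(178,35),.085)]}
for n in p: print(n,p[n].round(4))
g=lambda d:np.degrees(np.arctan2(d[1],d[0]))
print('left side dir',g(p['ml']-p['nl']),'near edge',g(p['nl']-p['nr'])-90,'strip dir',g(p['strip']-p['lid']),np.linalg.norm(p['nl']-p['nr']))
d=p['nl']-p['nr'];d/=np.linalg.norm(d); ax=np.array([d[1],-d[0]]); c=(p['nl']+p['nr'])/2+.085*ax
print('spot from edge',c,'ax',ax,g(ax))
for n,c,z in [('hinge',(612,225),.085),('armnear',(600,365),.11),('boxNL',(513,445),.042),('boxNR',(633,460),.042),('boxFL',(546,196),.042),('tape',(606,97),.03)]: print(n,atz('top',Rr(*c),z)[:2].round(4))
E
```

```text
nl [0.4008 0.2516]
nr [0.4271 0.1385]
ml [0.5764 0.2909]
circ [0.4989 0.2163]
lid [0.4952 0.2127]
strip [0.4846 0.2027]
spare [0.3693 0.1982]
blue [0.538  0.0779]
headFL [0.5724 0.2838]
headBL [0.642  0.3027]
headBR [0.6646 0.1979]
left side dir 12.601808244487708 near edge 13.121586892813738 strip dir -136.88362413753524 0.11614581301430635
spot from edge [0.49672351 0.21432501] ax [0.9738905  0.22701825] 13.121586892813736
hinge [ 0.548  -0.2097]
armnear [ 0.467 -0.2  ]
boxNL [ 0.4251 -0.1578]
boxNR [ 0.4177 -0.2268]
boxFL [ 0.57   -0.1763]
tape [ 0.6314 -0.2129]
```

```bash
python3 -m creep '[{"hand":0.085,"dx":0.024,"dy":0.032,"twist":0.067},{"hand":0.085,"dx":0.024,"dy":0.032,"twist":0.067},{"hand":0.085,"dx":0.024,"dy":0.032,"twist":0.067},{"hand":0.085,"dx":0.024,"dy":0.032,"twist":0.067},{"hand":0.085,"dx":0.024,"dy":0.032,"twist":0.067},{"hand":0.085,"dx":0.024,"dy":0.032,"twist":0.067},{"hand":0.085,"dx":0.024,"dy":0.032,"twist":0.067},{"hand":0.085,"dx":0.024,"dy":0.032,"twist":0.067}]' 40
python3 -m creep '[{"hand":0.085,"dx":0.012,"dy":0.038,"twist":0.067},{"hand":0.085,"dx":0.012,"dy":0.038,"twist":0.067},{"hand":0.085,"dx":0.012,"dy":0.038,"twist":0.067},{"hand":0.085,"dx":0.012,"dy":0.038,"twist":0.067},{"hand":0.085,"dx":0.012,"dy":0.038,"twist":0.067},{"hand":0.085,"dx":0.012,"dy":0.038,"twist":0.067},{"hand":0.085,"dx":0.012,"dy":0.038,"twist":0.067},{"hand":0.085,"dx":0.012,"dy":0.038,"twist":0.067}]'
```

```text
invalid input
invalid input
```

```bash
python3 -m creep '[{"hand":0.085,"dx":0.024,"dy":0.032,"dz":0,"twist":0.067},{"hand":0.085,"dx":0.024,"dy":0.032,"dz":0,"twist":0.067},{"hand":0.085,"dx":0.024,"dy":0.032,"dz":0,"twist":0.067},{"hand":0.085,"dx":0.024,"dy":0.032,"dz":0,"twist":0.067},{"hand":0.085,"dx":0.024,"dy":0.032,"dz":0,"twist":0.067},{"hand":0.085,"dx":0.024,"dy":0.032,"dz":0,"twist":0.067},{"hand":0.085,"dx":0.024,"dy":0.032,"dz":0,"twist":0.067},{"hand":0.085,"dx":0.024,"dy":0.032,"dz":0,"twist":0.067}]' 40
```

```text
clock: 0.82
tcp_pos: [0.3392, -0.3497, 0.2311]
orientation: [0.926, 0.378, 0.0, -0.0]
contact_force: [0.5, -0.2, -0.4]
opening: 0.0853
gripper_force: 0.0
```

```bash
python3 -m creep '[{"hand":0.085,"dx":0.012,"dy":0.038,"dz":0,"twist":0.067},{"hand":0.085,"dx":0.012,"dy":0.038,"dz":0,"twist":0.067},{"hand":0.085,"dx":0.012,"dy":0.038,"dz":0,"twist":0.067},{"hand":0.085,"dx":0.012,"dy":0.038,"dz":0,"twist":0.067},{"hand":0.085,"dx":0.012,"dy":0.038,"dz":0,"twist":0.067},{"hand":0.085,"dx":0.012,"dy":0.038,"dz":0,"twist":0.067},{"hand":0.085,"dx":0.012,"dy":0.038,"dz":0,"twist":0.067},{"hand":0.085,"dx":0.012,"dy":0.038,"dz":0,"twist":0.067}]'
python3 -m creep '[{"hand":0.085,"dx":0.008,"dy":0.035,"dz":0,"twist":0},{"hand":0.085,"dx":0.008,"dy":0.035,"dz":0,"twist":0},{"hand":0.085,"dx":0.008,"dy":0.035,"dz":0,"twist":0},{"hand":0.085,"dx":0.008,"dy":0.035,"dz":0,"twist":0},{"hand":0.085,"dx":0.008,"dy":0.035,"dz":0,"twist":0},{"hand":0.085,"dx":0.008,"dy":0.035,"dz":0,"twist":0},{"hand":0.085,"dx":0.006,"dy":0.03,"dz":0,"twist":0},{"hand":0.085,"dx":0.006,"dy":0.02,"dz":0,"twist":0}]'
python3 - <<'E'
from h import *
s=sense();im=get_image('wrist')[:,:,::-1];cv2.imwrite('pics/w1.png',im)
import pickle;pickle.dump(s,open('s1.pkl','wb'));print(s['tcp_pos'],R.from_quat(s['orientation']).as_matrix().round(3))
print(proj('wrist',[[.495,.213,.093],[.4967,.2143,.008],[.586,.236,.05]],s))
E
```

```text
clock: 1.48
tcp_pos: [0.4345, -0.0456, 0.2313]
orientation: [0.792, 0.61, 0.0, 0.0]
contact_force: [0.7, -0.0, 0.1]
opening: 0.0849
gripper_force: 0.0
clock: 2.15
tcp_pos: [0.4944, 0.2153, 0.2309]
orientation: [0.793, 0.61, 0.0, -0.0]
contact_force: [-0.7, -0.1, 0.4]
opening: 0.0852
gripper_force: 0.0
[0.49439284 0.21525516 0.23094296] [[ 0.257  0.966 -0.   ]
 [ 0.966 -0.257  0.001]
 [ 0.001 -0.001 -1.   ]]
[[318.09025995 186.92473201]
 [319.03717454 164.77569641]
 [400.45860763 130.7648727 ]]
```

View pics/w1.png

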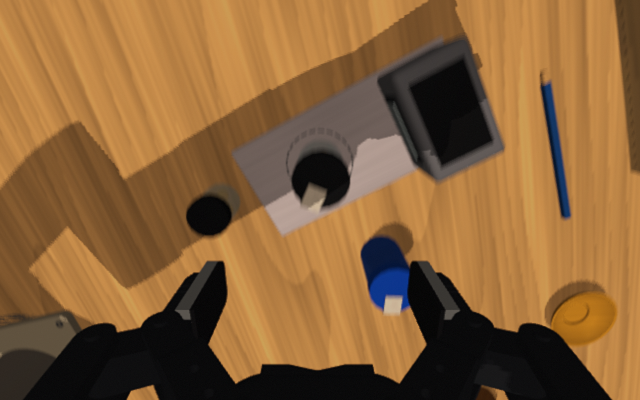

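The lid is centred at about (321,180), with the strip running from (318,185) to (312,210). The plate's near corners are at (235,153) and (283,235), and the circle is centred at about (319,165).

```bash
python3 - <<'E'
from h import *
import pickle;s=pickle.load(open('s1.pkl','rb'))
g=lambda d:np.degrees(np.arctan2(d[1],d[0]))
A=lambda u,v,z:atz('wrist',(u,v),z,s)[:2]
lid=A(321,180,.093);st=A(312,208,.093);st2=A(314,198,.093);a,b=A(235,153,.008),A(283,235,.008);c=A(412,169,.008)
print(lid,st,g(st-lid),g(st2-lid),'circ',A(319,165,.008),'plate',a,b,c,g(a-b)-90,g(c-b))
w=np.array([.586,.236]);print(g(w-lid))
print('blue',A(390,290,.085))
E
```

```text
[0.49921705 0.21864139] [0.48427763 0.19466153] -121.92286216270159 -125.27173801385288 circ [0.49659063 0.21405432] plate [0.4068661  0.25246477] [0.43034785 0.13935447] [0.60037291 0.18165143] 11.728038320444142 13.969840462875744
11.311217113381822
blue [0.53869334 0.08201384]
```

```bash
python3 -m creep '[{"hand":0.085,"dx":0.003,"dy":0.001,"dz":-0.025,"twist":0},{"hand":0.085,"dx":0,"dy":0,"dz":-0.025,"twist":0},{"hand":0.085,"dx":0,"dy":0,"dz":-0.025,"twist":0},{"hand":0.085,"dx":0,"dy":0,"dz":-0.025,"twist":0},{"hand":0.085,"dx":0,"dy":0,"dz":-0.025,"twist":0},{"hand":0.085,"dx":0,"dy":0,"dz":-0.025,"twist":0},{"hand":0.085,"dx":0,"dy":0,"dz":-0.015,"twist":0},{"hand":0.085,"dx":0,"dy":0,"dz":-0.006,"twist":0}]'
python3 -m creep '[{"hand":0.06,"dx":0,"dy":0,"dz":0,"twist":0},{"hand":0.055,"dx":0,"dy":0,"dz":0,"twist":0},{"hand":0.05,"dx":0,"dy":0,"dz":0,"twist":0},{"hand":0.045,"dx":0,"dy":0,"dz":0,"twist":0},{"hand":0.045,"dx":0,"dy":0,"dz":0,"twist":0},{"hand":0.045,"dx":0,"dy":0,"dz":0,"twist":0},{"hand":0.045,"dx":0,"dy":0,"dz":0,"twist":0},{"hand":0.045,"dx":0,"dy":0,"dz":0,"twist":0}]' 25
```

```text
clock: 2.87
tcp_pos: [0.4948, 0.2124, 0.0572]
orientation: [0.793, 0.609, -0.003, -0.001]
contact_force: [0.9, 0.2, 0.3]
opening: 0.0846
gripper_force: 0.0
clock: 3.53
tcp_pos: [0.4986, 0.2138, 0.0616]
orientation: [0.793, 0.609, 0.001, 0.0]
contact_force: [-1.0, 0.0, 5.9]
opening: 0.053
gripper_force: 27.2
```

```bash
python3 -m creep '[{"hand":0.045,"dx":0,"dy":0,"dz":0.002,"twist":0.06},{"hand":0.045,"dx":0,"dy":0,"dz":0,"twist":0.12},{"hand":0.045,"dx":0,"dy":0,"dz":0,"twist":0.12},{"hand":0.045,"dx":0,"dy":0,"dz":0,"twist":0.12},{"hand":0.045,"dx":0,"dy":0,"dz":0,"twist":0.12},{"hand":0.045,"dx":0,"dy":0,"dz":0,"twist":0.12},{"hand":0.045,"dx":0,"dy":0,"dz":0,"twist":0.12},{"hand":0.045,"dx":0,"dy":0,"dz":0,"twist":0.12}]' 30
python3 -m creep '[{"hand":0.045,"dx":0,"dy":0,"dz":0,"twist":0.12},{"hand":0.045,"dx":0,"dy":0,"dz":0,"twist":0.12},{"hand":0.045,"dx":0,"dy":0,"dz":0,"twist":0.12},{"hand":0.045,"dx":0,"dy":0,"dz":0,"twist":0.12},{"hand":0.045,"dx":0,"dy":0,"dz":0,"twist":0.12},{"hand":0.045,"dx":0,"dy":0,"dz":0,"twist":0.12},{"hand":0.045,"dx":0,"dy":0,"dz":0,"twist":0.12},{"hand":0.045,"dx":0,"dy":0,"dz":0,"twist":0.12}]'
python3 -m creep '[{"hand":0.045,"dx":0,"dy":0,"dz":0,"twist":0.12},{"hand":0.045,"dx":0,"dy":0,"dz":0,"twist":0.12},{"hand":0.045,"dx":0,"dy":0,"dz":0,"twist":0.12},{"hand":0.045,"dx":0,"dy":0,"dz":0,"twist":0.12},{"hand":0.045,"dx":0,"dy":0,"dz":0,"twist":0.06},{"hand":0.045,"dx":0,"dy":0,"dz":0,"twist":0.06},{"hand":0.045,"dx":0,"dy":0,"dz":0,"twist":0},{"hand":0.045,"dx":0,"dy":0,"dz":0,"twist":0}]'
python3 - <<'E'
from h import *
s=sense();w=get_image('wrist')[:,:,::-1];t=get_image('top')[:,:,::-1];cv2.imwrite('pics/w2.png',w)
t=cv2.resize(t[180:285,218:300],None,fx=4,fy=4,interpolation=cv2.INTER_CUBIC)
o=np.zeros((420,780,3),np.uint8);o[:400,:440]=w[:,100:540];o[:,448:776]=t;cv2.imwrite('pics/c2.png',o)
import pickle;pickle.dump(s,open('s2.pkl','wb'))
E
```

```text
clock: 4.2
tcp_pos: [0.4974, 0.2133, 0.0619]
orientation: [0.447, 0.894, -0.0, -0.0]
contact_force: [0.6, 0.2, -2.7]
opening: 0.0531
gripper_force: 31.9
clock: 4.87
tcp_pos: [0.4974, 0.2134, 0.0619]
orientation: [-0.017, 1.0, -0.0, -0.0]
contact_force: [0.7, -1.1, -2.7]
opening: 0.0531
gripper_force: 31.9
clock: 5.53
tcp_pos: [0.4972, 0.2133, 0.0619]
orientation: [-0.308, 0.951, -0.0, -0.0]
contact_force: [0.1, 0.3, -2.5]
opening: 0.0532
gripper_force: 31.9
```

View pics/c2.png

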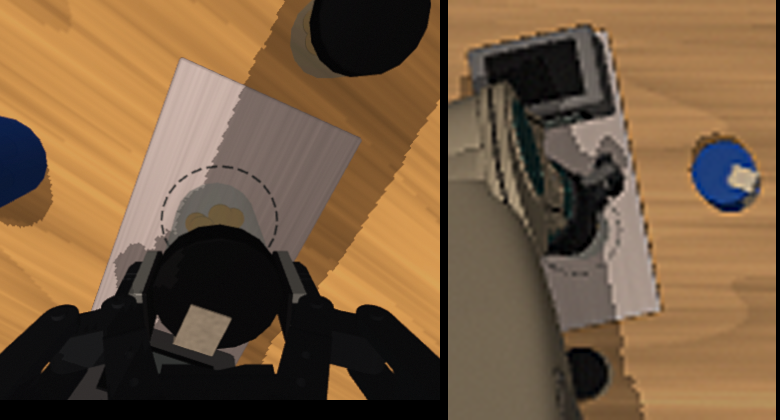

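The wrist view shows the lid held. The strip's edges run from (288,303) to (272,345) and from (332,318) to (313,356). The plate's near corners are at (282,58) and (460,138), and its left edge runs down to (192,305).

```bash
python3 - <<'E'
from h import *
import pickle;s=pickle.load(open('s2.pkl','rb'))
g=lambda d:np.degrees(np.arctan2(d[1],d[0]))
A=lambda u,v,z:atz('wrist',(u,v),z,s)[:2]
z=.094
a,b,c,d=[A(u,v,z) for u,v in((288,303),(272,345),(332,318),(313,356))]
print('strip edges',g(b-a),g(d-c),'ends perp',g(c-a)+90,'widths',np.linalg.norm(c-a))
p,q,r=A(282,58,.008),A(460,138,.008),A(192,305,.008)
print('plate',p,q,g(r-p),g(p-q)-90,g(q-p)+90,np.linalg.norm(p-q),'circ',A(319,221,.008))
e=(p-q)/np.linalg.norm(p-q);ax=np.array([e[1],-e[0]]);sp=(p+q)/2+.085*ax;w=sp+.09*ax;t=s['tcp_pos'][:2]
print('spot',sp,'win',w,'dir tcp->win',g(w-t),'strip mid from tcp',g((a+b+c+d)/4-t))
E
```

```text
strip edges 16.54612878859311 14.186761257791389 ends perp 193.5731506709251 widths 0.01960806386443289
plate [0.4275507  0.13741822] [0.40116164 0.25052236] 12.498838568297808 -166.8668976403887 193.1331023596113 0.11614184599106105 circ [0.49582321 0.21281435]
spot [0.33157936 0.1746571 ] win [0.24393332 0.15420784] dir tcp->win -166.86891204676542 strip mid from tcp 6.525137004001866
```

```bash
python3 -m creep '[{"hand":0.045,"dx":0,"dy":0,"dz":-0.001,"twist":-0.02},{"hand":0.055,"dx":0,"dy":0,"dz":0,"twist":0},{"hand":0.065,"dx":0,"dy":0,"dz":0,"twist":0},{"hand":0.085,"dx":0,"dy":0,"dz":0,"twist":0},{"hand":0.085,"dx":0,"dy":0,"dz":0,"twist":0},{"hand":0.085,"dx":0,"dy":0,"dz":0,"twist":0},{"hand":0.085,"dx":0,"dy":0,"dz":0,"twist":0},{"hand":0.085,"dx":0,"dy":0,"dz":0,"twist":0}]'
python3 -m creep '[{"hand":0.085,"dx":0,"dy":0,"dz":0.01,"twist":0},{"hand":0.085,"dx":0,"dy":0,"dz":0.015,"twist":0},{"hand":0.085,"dx":0,"dy":0,"dz":0.02,"twist":0},{"hand":0.085,"dx":0,"dy":0,"dz":0.025,"twist":0},{"hand":0.085,"dx":0,"dy":0,"dz":0.025,"twist":0},{"hand":0.085,"dx":0,"dy":0,"dz":0.025,"twist":0},{"hand":0.085,"dx":0,"dy":0,"dz":0.025,"twist":0},{"hand":0.085,"dx":0,"dy":0,"dz":0.015,"twist":0}]'
python3 - <<'E'
from h import *
s=sense();w=get_image('wrist')[:,:,::-1];cv2.imwrite('pics/w3.png',w)
import pickle;pickle.dump(s,open('s3.pkl','wb'));print(s['q'].round(2))
E
```

```text
clock: 6.3
tcp_pos: [0.4976, 0.2135, 0.0613]
orientation: [-0.299, 0.954, 0.0, 0.0]
contact_force: [0.3, 0.6, -0.0]
opening: 0.0849
gripper_force: 0.0
clock: 6.97
tcp_pos: [0.4989, 0.2139, 0.2253]
orientation: [-0.299, 0.954, -0.0, 0.002]
contact_force: [0.7, 0.3, 0.3]
opening: 0.085
gripper_force: 0.0
[ 0.29  0.13 -0.22  1.22  0.   -0.32]
```

View pics/w3.png

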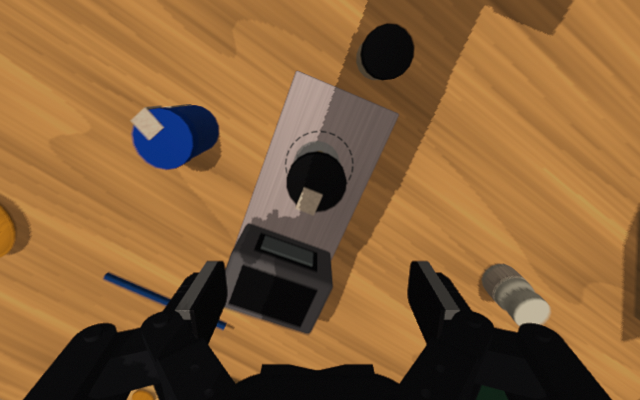

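The label direction is parallel to the plate axis and the jar stands by the circle. On to the lever.

```bash
python3 -m creep '[{"hand":0.085,"dx":-0.005,"dy":-0.03,"dz":0,"twist":0},{"hand":0.04,"dx":-0.005,"dy":-0.038,"dz":0,"twist":0},{"hand":0,"dx":-0.005,"dy":-0.038,"dz":0,"twist":0},{"hand":0,"dx":-0.005,"dy":-0.038,"dz":0,"twist":0},{"hand":0,"dx":-0.005,"dy":-0.038,"dz":0,"twist":0},{"hand":0,"dx":-0.005,"dy":-0.038,"dz":0,"twist":0},{"hand":0,"dx":-0.005,"dy":-0.038,"dz":0,"twist":0},{"hand":0,"dx":-0.005,"dy":-0.038,"dz":0,"twist":0}]'
python3 -m creep '[{"hand":0,"dx":-0.005,"dy":-0.038,"dz":0,"twist":0},{"hand":0,"dx":-0.005,"dy":-0.038,"dz":0,"twist":0},{"hand":0,"dx":-0.005,"dy":-0.03,"dz":0,"twist":0},{"hand":0,"dx":0,"dy":-0.01,"dz":0,"twist":0},{"hand":0,"dx":0,"dy":0,"dz":0,"twist":0},{"hand":0,"dx":0,"dy":0,"dz":0,"twist":0},{"hand":0,"dx":0,"dy":0,"dz":0,"twist":0},{"hand":0,"dx":0,"dy":0,"dz":0,"twist":0}]'
python3 - <<'E'
from h import *
s=sense();w=get_image('wrist')[:,:,::-1];cv2.imwrite('pics/w4.png',w)
import pickle;pickle.dump(s,open('s4.pkl','wb'));print(s['q'].round(2),proj('wrist',[[.4437,-.197,.116],[.548,-.2097,.085]],s))
E
```

```text
clock: 7.68
tcp_pos: [0.4567, -0.0841, 0.2214]
orientation: [-0.299, 0.954, -0.0, 0.0]
contact_force: [1.1, 0.2, 0.3]
opening: 0.0007
gripper_force: 0.0
clock: 8.35
tcp_pos: [0.4426, -0.197, 0.2212]
orientation: [-0.3, 0.954, 0.0, -0.0]
contact_force: [-0.1, 0.1, 0.6]
opening: 0.0002
gripper_force: 0.0
[-0.55  0.03 -0.34  1.2   0.   -1.16] [[317.30792052 199.42720681]
 [246.16976707 264.56952084]]
```

View pics/w4.png

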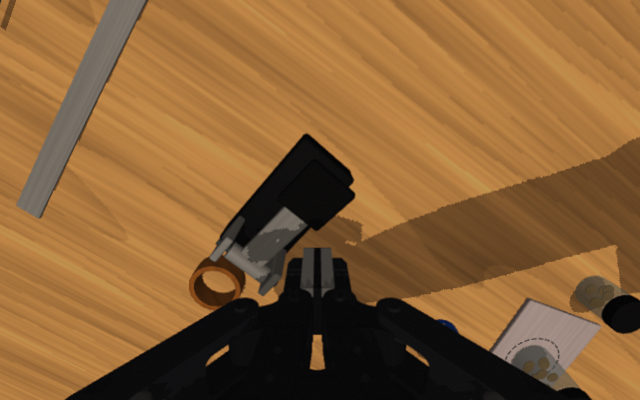

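```bash
python3 - <<'E'
from h import *
import pickle;s=pickle.load(open('s4.pkl','rb'));print(atz('wrist',(317,194),.116,s))
E
python3 -m creep '[{"hand":0,"dx":0,"dy":0,"dz":-0.015,"twist":0},{"hand":0,"dx":0,"dy":0,"dz":-0.02,"twist":0},{"hand":0,"dx":0,"dy":0,"dz":-0.02,"twist":0},{"hand":0,"dx":0,"dy":0,"dz":-0.02,"twist":0},{"hand":0,"dx":0,"dy":0,"dz":-0.015,"twist":0},{"hand":0,"dx":0,"dy":0,"dz":-0.008,"twist":0},{"hand":0,"dx":0,"dy":0,"dz":0,"twist":0},{"hand":0,"dx":0,"dy":0,"dz":0,"twist":0}]'
```

```text
[ 0.44003363 -0.19986512  0.116     ]
clock: 9.07
tcp_pos: [0.4427, -0.1979, 0.1234]
orientation: [-0.299, 0.954, 0.0, -0.0]
contact_force: [-0.1, -0.3, -0.1]
opening: -0.0002
gripper_force: 0.0
```

```bash
python3 -m creep '[{"hand":0,"dx":-0.001,"dy":-0.001,"dz":-0.003,"twist":0},{"hand":0,"dx":0,"dy":0,"dz":-0.003,"twist":0},{"hand":0,"dx":0,"dy":0,"dz":-0.003,"twist":0},{"hand":0,"dx":0,"dy":0,"dz":-0.003,"twist":0},{"hand":0,"dx":0,"dy":0,"dz":-0.003,"twist":0},{"hand":0,"dx":0,"dy":0,"dz":-0.003,"twist":0},{"hand":0,"dx":0,"dy":0,"dz":0,"twist":0},{"hand":0,"dx":0,"dy":0,"dz":0,"twist":0}]'
```

```text
clock: 9.73
tcp_pos: [0.4414, -0.1998, 0.1053]
orientation: [-0.299, 0.954, -0.0, -0.0]
contact_force: [-1.8, -0.6, 4.4]
opening: -0.0001
gripper_force: 2.0
```

```bash
python3 -m creep '[{"hand":0,"dx":0,"dy":0,"dz":-0.003,"twist":0},{"hand":0,"dx":0,"dy":0,"dz":-0.003,"twist":0},{"hand":0,"dx":0,"dy":0,"dz":-0.003,"twist":0},{"hand":0,"dx":0,"dy":0,"dz":-0.003,"twist":0},{"hand":0,"dx":0,"dy":0,"dz":-0.003,"twist":0},{"hand":0,"dx":0,"dy":0,"dz":0,"twist":0},{"hand":0,"dx":0,"dy":0,"dz":0,"twist":0},{"hand":0,"dx":0,"dy":0,"dz":0,"twist":0}]'
python3 -m creep '[{"hand":0,"dx":0,"dy":0,"dz":0,"twist":0},{"hand":0,"dx":0,"dy":0,"dz":0,"twist":0},{"hand":0,"dx":0,"dy":0,"dz":0,"twist":0},{"hand":0,"dx":0,"dy":0,"dz":0,"twist":0},{"hand":0,"dx":0,"dy":0,"dz":0,"twist":0},{"hand":0,"dx":0,"dy":0,"dz":0,"twist":0},{"hand":0,"dx":0,"dy":0,"dz":0,"twist":0},{"hand":0,"dx":0,"dy":0,"dz":0,"twist":0}]'
python3 - <<'E'
from h import *
s=sense();w=get_image('wrist')[:,:,::-1];t=get_image('scene')[:,:,::-1]
o=np.zeros((560,800,3),np.uint8);o[:280,:448]=cv2.resize(w,(448,280))
o[:560,450:800]=cv2.resize(t[205:317,365:435],None,fx=5,fy=5,interpolation=cv2.INTER_CUBIC)
o[290:560,:440]=cv2.resize(t[130:220,265:375],None,fx=4,fy=3)
cv2.imwrite('pics/c5.png',o)
E
```

```text
clock: 10.4
tcp_pos: [0.4406, -0.1996, 0.0905]
orientation: [-0.299, 0.954, 0.0, -0.001]
contact_force: [-4.5, -0.9, 7.1]
opening: -0.0004
gripper_force: 3.7
clock: 11.07
tcp_pos: [0.4406, -0.1996, 0.0906]
orientation: [-0.299, 0.954, 0.0, -0.001]
contact_force: [-4.7, -0.6, 7.3]
opening: -0.0001
gripper_force: 3.6
```

View pics/c5.png

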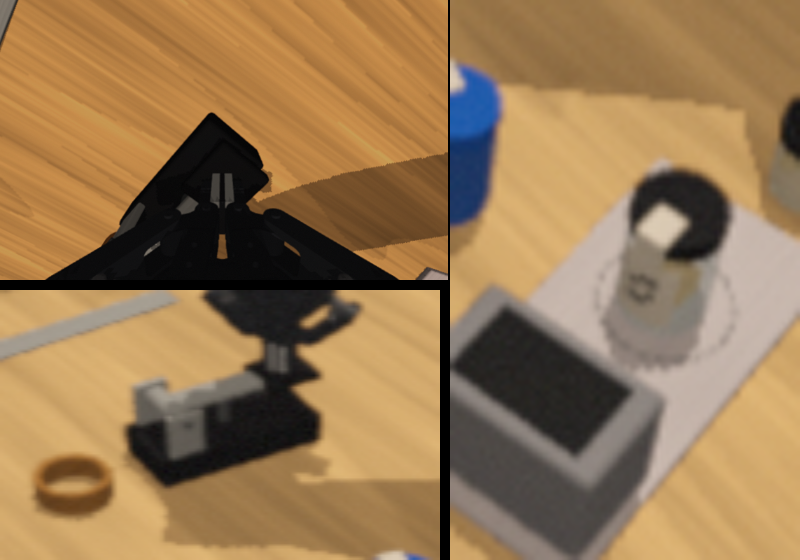

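The label faces the head's window and the lever arm is level under the fingers. I'll hold it a bit longer, then hand in.

```bash
python3 -m creep '[{"hand":0,"dx":0,"dy":0,"dz":0,"twist":0},{"hand":0,"dx":0,"dy":0,"dz":0,"twist":0},{"hand":0,"dx":0,"dy":0,"dz":0,"twist":0},{"hand":0,"dx":0,"dy":0,"dz":0,"twist":0},{"hand":0,"dx":0,"dy":0,"dz":0,"twist":0},{"hand":0,"dx":0,"dy":0,"dz":0,"twist":0},{"hand":0,"dx":0,"dy":0,"dz":0,"twist":0},{"hand":0,"dx":0,"dy":0,"dz":0,"twist":0}]' && python3 -c "from bench import close_job;print(close_job())"
```

```text
clock: 11.83
tcp_pos: [0.4406, -0.1996, 0.0906]
orientation: [-0.299, 0.954, 0.0, -0.001]
contact_force: [-5.3, 0.1, 6.7]
opening: 0.0001
gripper_force: 3.6
the job is handed in; nothing more can be done
None
```

I turned the jar so its label faces the scanner window and let go of it, then handed the job in with the lever held level at about 7 N; the hand-in call returned no verdict.

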